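# Reload the bag stapler and snap it shut

### The job

Reload the stapler used for closing paper bags: draw its magazine rail all the way out, then seat the full staple strip flat in the rail, pushing the brass spring follower back with one end of the strip so that the other end drops in behind the nose block, and let go of it. Then slide the rail fully home until its catch holds it, and last press the raised head down until it snaps shut and stays down. Leave the half-used strip, the staple box, the mug, the glass and the single spice jar where they are.

Things in the scene. Friction and masses are not known exactly. Their poses are not given: they have to be found in the camera images.
- stapler: Dark petrol-coloured bag stapler, fixed to the worktop, 245 x 76 mm base, lying across the robot's front with its nose to the robot's right. Origin: at worktop height under the mouth of its steel magazine housing. x points out of the nose along the stapler, z up. The housing runs from x = -150 mm to its mouth at x = 0, is 31 mm wide and its roof is 62 mm above the worktop; the base reaches x = +50 mm and is 12 mm high.
- rail (a joint): How far the magazine rail is drawn out of the housing along the stapler's +x, m: 0 fully home, 0.092 fully out (stop). About 1 N of friction and it stays where it is left. Over the last 20 mm a catch is pushed aside, which takes about 9 N in all with a strip loaded; then it snaps in and holds the rail home (at about 0.001); short of that a loaded rail springs back out.
- rail_nose (a point): Centre of the black ribbed nose block at the rail's front end, the place to draw the rail by: 18 mm long along x, 26 mm wide, 17 mm high, top 39 mm above the worktop. Its inner face, 9 mm behind this point, is the stop for the front of the strip. Axes as the stapler; moves with the rail.
- rail_seat (a point): Where the strip's centre lies when it is seated in the rail, on the rail and moving with it, 37.5 mm above the worktop and 59 mm behind rail_nose. The rail is an open channel 16 mm wide with its floor 30 mm above the worktop (channel floor 20 mm wide) and flared walls whose tops are 41 mm above the worktop; the walls are cut away for 25 mm to each side of the seat so that fingers can hold the strip down to the floor. Axes as the stapler: x along the channel.
- follower (a joint): How far the spring follower is pushed back into the housing along the stapler's -x, m: 0 free, 0.107 at most. Its spring pushes with 1.5 N when free and 3.5 N at 0.1.
- follower_face (a point): Centre of the flat front face of the brass follower, 12 mm wide, from 31 to 54 mm above the worktop, so that it stands above the channel walls and the nose block. Free, it stands 22 mm outside the mouth. With the rail fully out there are 93 mm from this face to the nose block's inner face, so a 100 mm strip must push the follower back at least 7 mm to drop in; pushing back 10 mm is enough.
- strip_center (a point): Centre of the full staple strip, bright steel, 100 mm long (x), 13 mm wide (y), 15 mm high (z), crown up and legs down, at the start lying on the worktop to the right of the stapler. Either end may go to the front.
- head (a joint): Angle of the stapler's head, rad: 0 raised by its spring (its top slopes up towards the nose by 0.8 rad), about 0.79 when it lies closed and the catch holds it, 0.81 the stop. Pressed at the pad it takes about 3 N, and some 8 N to get it past the catch at about 0.76; let go before that it springs up again.
- head_hinge (a point): Hinge axis of the head, along the stapler's y, at stapler x = -175 mm, 72 mm above the worktop.
- head_pad (a point): Middle of the rubber palm pad on top of the head, 150 mm from the hinge along the head and 20 mm above the line through the hinge. It comes down with the head in an arc about the hinge; closed it is 92 mm above the worktop. Head 34 mm wide; its front end reaches 218 mm from the hinge.
- half_strip_center (a point): Centre of the half-used strip, like the full one but only 48 mm long; stays where it is.
- staple_box: Closed cream cardboard staple box with a dark band, 112 x 60 x 26 mm, origin under its centre; stays where it is.
- mug_tea: Cream tea mug, 83 mm across and 94 mm high, on the left; origin under its centre; stays where it is.
- glass: Clear drinking glass standing upside down, 84 mm across and 140 mm high, origin under its centre; stays where it is.
- spice_jar: Spice jar with a green lid standing by itself, 46 mm across and 106 mm high, origin under its centre; stays where it is.

How it is judged:
By the outcome, as a careful person would: the job done as asked, in the order asked, and still so for the second after the job is handed in, with the robot touching nothing.
It also fails if it takes over 72 s, if anything falls off the work surface, if the arm or the gripper's body presses on something with over 40 N, if the wrist force passes 120 N, or if a joint passes its speed limit or range.

### The arm

A 6-joint arm with a two-finger parallel gripper is mounted at the origin on a cart in front of the work surface, level with it; the furniture and walls round the work are solid. World frame = base frame: x ahead of the robot, y to its left, z up, the work surface at z = 0. Lengths are in m, angles in rad, forces in N, time in s.
With the tool pointing down it reaches from about 0.3 to 0.775 m from the base axis. Payload 14.6 kg.
Tool frame: the origin (TCP) lies on the centre line of the jaws, within the pads' length; the fingertips stand tips_ahead ahead of it and the grasp point (between the pads) lies 8 mm behind it (tips_ahead is the distance from the TCP to the fingertips, in m); z points along the fingers, y is the line along which they close (so a half turn about z gives the same grasp; the last joint's range is limited). The gripper opens to 85 mm and grips with 20 to 120 N. Pads are 22 mm wide; open, the fingers measure 114 mm over their backs; the gripper's body (76 mm by 85 mm) begins 54 mm behind the grasp point. The pads swing forward as they close: fully open they stand 13 mm farther back than shut.
Start: joints at [1.037, 0.3, 1.521, -0, 1.321, -0.067], TCP at [0.248, 0.491, 0.242] pointing down, gripper open.
Joint ranges: [-3.03, 3.03], [-0.79, 2.21], [0.23, 2.52], [-1.04, 4.18], [0, 3.07], [-2.55, 2.55]. Speed limits (rad/s): [2.22, 2.22, 2.57, 3.14, 3.14, 3.14].

### API

Orientations are given as [roll, pitch, yaw] about the fixed x, y, z axes, in that order (R = Rz(yaw) Ry(pitch) Rx(roll)).
In Python, from rig import * gives the robot as it stands.
- The arm moves only by the tool step_arm, never from a script. Its argument "plan" is a list of rows, each a list of 3 entries, a list of its own where there are three numbers: the shift along the tool's x, y, z in mm, then the turn, a rotation vector about the tool's x, y, z in rad, then the finger opening in mm, from 0 to 85.4. A call has 1 to 8 rows; each row shifts and turns the commanded pose from where the row before left it, along the tool's axes as they then stand; what a row does not reach is not made up. A row lasts 1/12 s, in which the tool goes at most 41.7 mm and 7.16 degrees, less where a joint would pass 70% of its speed; a pose out of reach is approached as far as the arm can. A call with a gripper value outside its range is refused whole. The fingers move at their own pace and stop on an object; "force" is the grip in N (left out, the last holds). Time passes only in rows, so rows that do not move let the fingers close. It gives the time, the measured TCP pose, the force, the opening and the grip force at its end, in the units of the state.
- observe(): the state, without advancing time (a new reading comes with each control period).
- read_camera(name): name is "side" or "top"; returns the picture (420x560x3 uint8, blue, green, red); there is no depth.
- camera_params(name): a dict with "fx", "fy", "cx", "cy" (pixels), "origin" and "rotation" of the camera in the world. Camera axes: x right, y down, z forward; pixel columns grow to the right and rows downward; lengths in m; the calibration is good to about 2 mm. A picture is of the moment at which its call begins. camera_params takes no time and is no camera call.
- sign_off(): hands the job in; it is judged then, once.
Trained networks look in the newest picture that a camera, given by its name, has taken for a name from the list of things; names that differ only in an ending like _2 or _b are one class to them, and where a whole thing is asked for, a point or a joint stands for the part that bears it (a point fixed in the world has none). Each returns a list of dicts, best first, with "conf" (0 to 1); they miss things now and then, are a little off and sometimes report something else, mostly with a low value. They report only what shows in the picture. A call takes as long as a camera call.
- boxes_of(camera, query): "rect" ([left, top, right, bottom] as shares, 0 to 1, of the picture: columns of its width, rows of its height, round what is visible of it).
- masks_of(camera, query): "mask" (420x560 bool, what is visible of it) and "rect" ([left, top, right, bottom] as shares, 0 to 1, of the picture: columns of its width, rows of its height, round what is visible of it).
- pinpoint(camera, query): "centre" ([column, row] as shares, 0 to 1, of the picture: columns of its width, rows of its height: a listed point, or the origin of a listed thing).
The state is a dict: "time": time; "qpos": joint angles; "dq": joint speeds; "joint_torque": joint torques, N m; "position": TCP position; "eef_rot": TCP orientation; "force": force on the tool from outside, world axes, zero at the start; "moment": the same for the moment, N m; "width": opening from 0.0 (shut) to 1.0 (fully open); "finger_force": force on a finger pad.
Only numpy, scipy, OpenCV 4.12 (cv2) and the standard library are available. Lean on these libraries where they do the work, as an engineer would, in place of code of your own. Each camera call takes 0.05 s, during which the arm holds its last target. There are 200 camera calls.

## Working session

There is one attempt and no reset: what is moved stays moved. The work goes in short steps, Python scripts to look and compute and a tool call to move; the robot and the scene stay as the last step left them, time stands still between calls to the robot, and variables do not carry over. Pictures are saved under pics/ and viewed, at most 12 in all, crops included, and the job is handed in when it is done.

Besides the shell and the picture viewer there is one more tool, called after ">>>" as name(argument=value, ...) on one line, values as JSON. step_arm: Moves the arm, as the interface text tells. Its arguments: {"type":"object","properties":{"plan":{"type":"array","items":{"type":"array"}},"force":{"type":"number"}},"required":["plan"]}

```bash
mkdir -p pics; ls; cat > h.py <<'E'
from rig import *
import numpy as np, cv2
from scipy.spatial.transform import Rotation as R
def ray(cam,uv):
    p=camera_params(cam); u=uv[0]*560; v=uv[1]*420
    d=np.array([(u-p["cx"])/p["fx"],(v-p["cy"])/p["fy"],1.]); return np.array(p["origin"]),np.array(p["rotation"])@d
def atz(cam,uv,z):
    o,d=ray(cam,uv); return o+d*(z-o[2])/d[2]
def proj(cam,P):
    p=camera_params(cam); c=np.array(p["rotation"]).T@(np.array(P)-p["origin"]); return [p["fx"]*c[0]/c[2]+p["cx"],p["fy"]*c[1]/c[2]+p["cy"]]
def tri(a,b):
    (o1,d1),(o2,d2)=ray("top",a),ray("side",b)
    s=np.linalg.lstsq(np.c_[d1,-d2],o2-o1,rcond=None)[0]
    p,q=o1+s[0]*d1,o2+s[1]*d2; return (p+q)/2,np.linalg.norm(p-q)
E
python3 - <<'E'
from h import *
np.set_printoptions(precision=4,suppress=True)
for c in("top","side"):
    im=read_camera(c); cv2.imwrite(f"pics/{c}0.png",cv2.resize(im,(800,600)))
    print(c,camera_params(c))
Z={"stapler":0,"rail_nose":.0305,"rail_seat":.0375,"follower_face":.0425,"strip_center":.0075,"head_pad":None,"half_strip_center":.0075,"head_hinge":.072}
for n,z in Z.items():
    r={}
    for c in("top","side"):
        d=pinpoint(c,n); 
        for e in d[:2]: print(n,c,round(e["conf"],2),np.array(e["centre"])*[560,420],atz(c,e["centre"],z) if z is not None else "")
        if d:r[c]=d[0]["centre"]
    if len(r)==2: print("   tri",*tri(r["top"],r["side"]))
s=observe(); print(s)
E
```

```text
pics
top {'fx': 384.52265867287815, 'fy': 384.52265867287815, 'cx': 272.409788943486, 'cy': 208.600143314401, 'origin': array([ 0.2457, -0.1584,  1.2548]), 'rotation': array([-2.8125, -0.0051, -1.1425])}
side {'fx': 475.96466685802244, 'fy': 475.96466685802244, 'cx': 276.55951280842646, 'cy': 215.45862738847038, 'origin': array([ 0.0211, -1.3619,  0.8666]), 'rotation': array([-2.0455,  0.0263, -0.4001])}Traceback (most recent call last):
  File "<stdin>", line 11, in <module>
  File "h.py", line 8, in atz
    o,d=ray(cam,uv); return o+d*(z-o[2])/d[2]
                                         ~^^^
IndexError: invalid index to scalar variable.
```

```bash
ls pics
```

```text
side0.png
top0.png
```

```bash
sed -i 's/np.array(p\["rotation"\])/R.from_euler("xyz",p["rotation"]).as_matrix()/' h.py
python3 - <<'E'
from h import *
np.set_printoptions(precision=4,suppress=True)
Z={"stapler":0,"rail_nose":.0305,"rail_seat":.0375,"follower_face":.0425,"strip_center":.0075,"head_pad":None,"half_strip_center":.0075,"head_hinge":.072,"glass":0,"spice_jar":0,"staple_box":0,"mug_tea":0}
for n,z in Z.items():
    r={}
    for c in("top","side"):
        d=pinpoint(c,n); 
        for e in d[:2]: print(n,c,round(e["conf"],2),np.array(e["centre"])*[560,420],atz(c,e["centre"],z) if z is not None else "")
        if d:r[c]=d[0]["centre"]
    if len(r)==2: print("   tri",*tri(r["top"],r["side"]))
m=masks_of("top","strip_center")
for e in m[:2]:
    ys,xs=np.nonzero(e["mask"]); print(e["conf"],len(xs))
    P=np.array([atz("top",((x+.5)/560,(y+.5)/420),.013)[:2] for x,y in zip(xs,ys)])
    rr=cv2.minAreaRect((P*1000).astype(np.float32)); print(rr)
s=observe(); print(s)
E
```

```text
stapler top 0.95 [277.704 262.5  ] [ 0.4749 -0.08    0.    ]
stapler top 0.61 [143.584 205.716] [0.4623 0.4221 0.    ]
stapler side 0.78 [255.416 266.112] [ 0.4513 -0.1064  0.    ]
   tri [ 0.4702 -0.077  -0.0202] 0.01693287400835295
rail_nose top 0.7 [295.68  269.892] [ 0.4715 -0.1439  0.0305]
rail_nose side 0.68 [266.224 267.288] [ 0.4649 -0.1716  0.0305]
   tri [ 0.4752 -0.1437  0.0109] 0.0002181846708179942
rail_seat top 0.72 [295.176 272.79 ] [ 0.4611 -0.1462  0.0375]
rail_seat top 0.71 [278.096 264.516] [ 0.4626 -0.0862  0.0375]
rail_seat side 0.49 [258.216 254.31 ] [ 0.466  -0.0985  0.0375]
   tri [ 0.4526 -0.1458  0.0686] 0.006156198000274743
follower_face top 0.39 [281.176 264.39 ] [ 0.4662 -0.0952  0.0425]
follower_face side 0.56 [311.08 244.02] [ 0.6489 -0.1214  0.0425]
follower_face side 0.43 [257.992 253.806] [ 0.4638 -0.1029  0.0425]
   tri [ 0.5478 -0.1277  0.0551] 0.1774398409207749
strip_center top 0.65 [346.92  305.298] [ 0.4402 -0.3354  0.0075]
strip_center side 0.44 [278.712 305.088] [ 0.4365 -0.3376  0.0075]
   tri [ 0.439  -0.3353  0.0056] 0.0030879683745381466

[... 1277 characters left out ...]
    ]
mug_tea side 0.63 [209.216 203.994] [0.4424 0.4222 0.    ]
   tri [0.4468 0.4209 0.0005] 0.009279090063019453
0.44 147
((442.7987060546875, -339.16180419921875), (15.71137809753418, 99.04239654541016), 0.27290114760398865)
{'time': 1.4, 'qpos': array([ 1.0374,  0.2999,  1.521 ,  0.    ,  1.3207, -0.0666]), 'dq': array([-0.0008, -0.0009,  0.0016,  0.0008, -0.0026, -0.    ]), 'joint_torque': array([ -0.0013, -54.3363, -36.1986,  -0.0001,   0.0006,   0.    ]), 'position': array([0.2475, 0.4911, 0.2423]), 'eef_rot': array([-3.1416, -0.    ,  2.6748]), 'force': array([ 0.8046, -0.774 ,  0.0986]), 'moment': array([ 0.0375,  0.0228, -0.0319]), 'finger_force': 0.0, 'width': 1.0013296483503218}
```

View pics/top0.png

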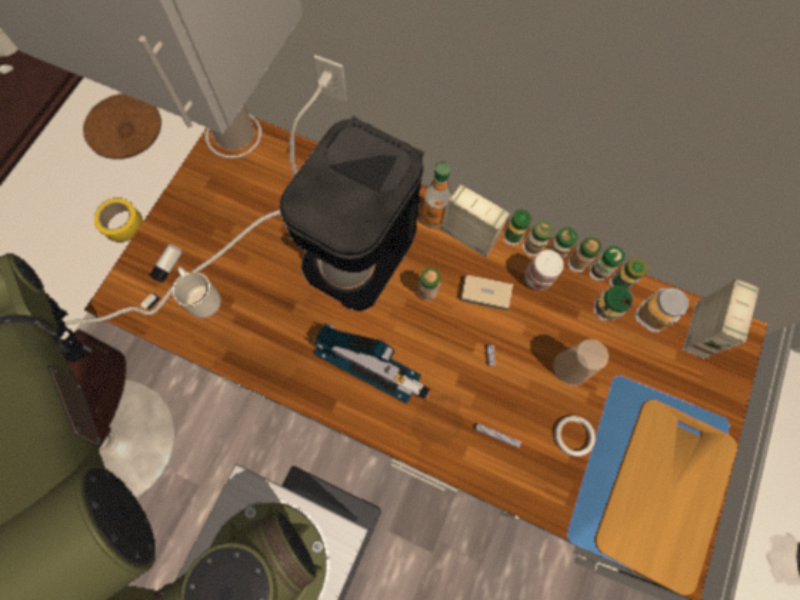

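View pics/side0.png

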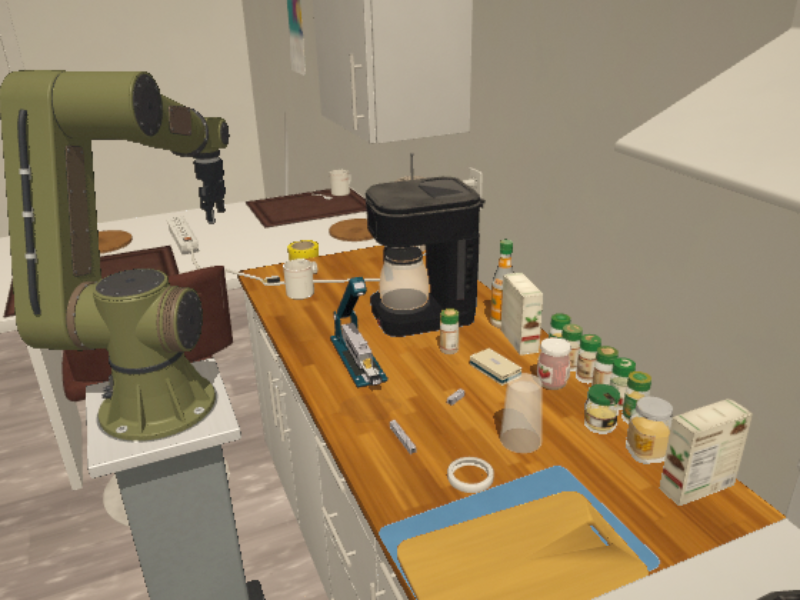

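The top view shows the stapler at about (315–430, 325–400), with its nose block at (423,391) sticking out a little. The full strip is at (498,435), the half strip at (490,354) and the glass at (580,362). The side view agrees: head raised at (350,300), strip at (402,437). I'll overlay a model of the stapler to refine its pose.

```bash
cat >> h.py <<'E'
def S2W(p,O,yaw):
    c,s=np.cos(yaw),np.sin(yaw); return np.array([O[0]+c*p[0]-s*p[1],O[1]+s*p[0]+c*p[1],p[2]])
E
python3 - <<'E'
from h import *
O=(.4745,-.081);yaw=-np.pi/2
out=[]
for c,(x0,y0,x1,y1) in {"top":(210,215,310,290),"side":(225,185,325,275)}.items():
    im=read_camera(c); k=4 if c=="top" else 4
    a=cv2.resize(im[y0:y1,x0:x1],None,fx=4,fy=4,interpolation=cv2.INTER_CUBIC); b=a.copy()
    def line(pts,col):
        q=[proj(c,S2W(p,O,yaw)) for p in pts]
        q=np.array([[(u-x0)*4,(v-y0)*4] for u,v in q],np.int32)
        cv2.polylines(b,[q],True,col,1)
    line([(-.195,-.038,.012),(.05,-.038,.012),(.05,.038,.012),(-.195,.038,.012)],(0,0,255))
    line([(-.15,-.0155,.062),(0,-.0155,.062),(0,.0155,.062),(-.15,.0155,.062)],(0,255,255))
    for d in (0,.03): line([(.023+d,-.013,.039),(.041+d,-.013,.039),(.041+d,.013,.039),(.023+d,.013,.039)],(0,255,0))
    out.append(cv2.resize(np.vstack([a,b]),(400,600)))
cv2.imwrite("pics/c1.png",np.hstack(out))
E
```

```text
(no output)
```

View pics/c1.png

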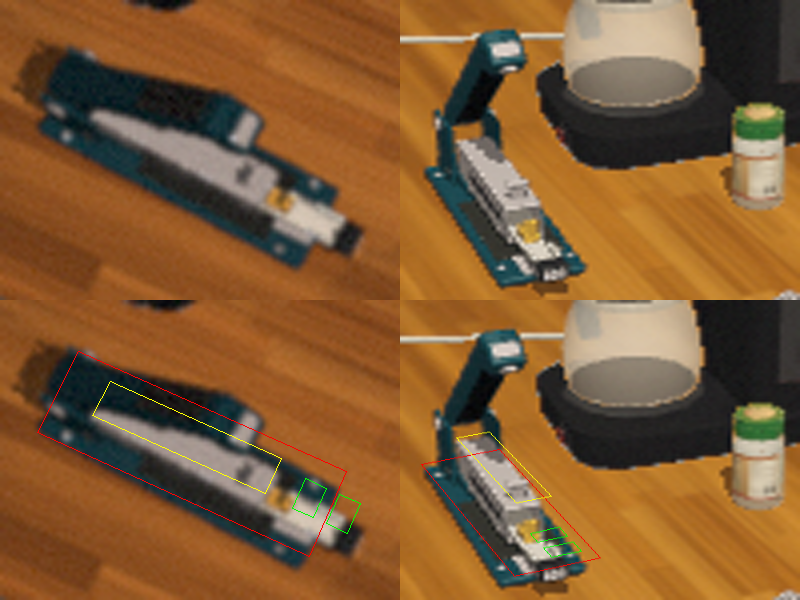

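The overlay sits about 15 px (roughly 10 mm) off, and the stapler's yaw differs a little from my guess. I'll fit the pose to the corners I can see: in the top panel the base corners at (298,268), (338,187) and (40,126) and the nose at (347,237); in the side panel (27,172), (102,285), (185,265) and the nose at (148,268).

```bash
python3 - <<'E'
from h import *
from scipy.optimize import least_squares
np.set_printoptions(precision=4,suppress=True)
T=lambda x,y:(x/4+210,y/4+215); D=lambda x,y:(x/4+225,y/3.3333+185)
# stapler y: robot's side is  sign
def obs(v):
    O=v[:2];yaw=v[2];d=v[3]
    L=[("top",(.05,-.038,.012),T(298,268)),("top",(.05,.038,.012),T(338,187)),("top",(-.195,-.038,.012),T(40,126)),
       ("side",(-.195,-.038,.012),D(27,172)),("side",(.05,-.038,.012),D(102,285)),("side",(.05,.038,.012),D(185,265)),
       ("top",(.032+d,0,.039),T(345,237)),("side",(.041+d,0,.031),D(150,270)),
       ("top",(.0,.0,.062),T(272,178)),("top",(.022,0,.054),T(281,197)),("side",(.022,0,.0425),D(130,230))]
    return np.concatenate([np.array(proj(c,S2W(p,O,yaw)))-q for c,p,q in L])
for loss in("linear","soft_l1"):
    r=least_squares(obs,[.4645,-.081,-np.pi/2,.03],x_scale=[.01,.01,.1,.01],loss=loss); print(r.x,np.degrees(r.x[2])); 
print(r.fun.reshape(-1,2))
E
```

```text
[ 0.4652 -0.08   -1.6446  0.0392] -94.22900157600787
[ 0.4651 -0.0804 -1.6484  0.0389] -94.44683749560274
[[ 0.0916  0.366 ]
 [ 1.1712  0.0752]
 [-0.6508 -0.4276]
 [-0.2049 -3.0032]
 [-1.0615 -2.253 ]
 [ 0.4867 -0.8132]
 [ 0.1833 -0.4609]
 [ 0.6183 -0.2175]
 [-1.1222  2.0887]
 [ 2.7244  1.198 ]
 [ 0.3144 -0.2585]]
```

```bash
python3 - <<'E'
import rig; print([n for n in dir(rig) if not n.startswith('_')]); print(getattr(rig,'tips_ahead',None))
E
```

```text
['MotionError', 'boxes_of', 'camera_params', 'masks_of', 'observe', 'pinpoint', 'read_camera', 'sign_off', 'tips_ahead']
0.011
```

>>> step_arm(plan=[[[0, 0, 0], [0, 0, 0.118], 60], [[0, 0, 0], [0, 0, 0.118], 60], [[0, 0, 0], [0, 0, 0.118], 60], [[0, 0, 0], [0, 0, 0.118], 60], [[0, 0, 0], [0, 0, 0.118], 60], [[0, 0, 0], [0, 0, 0.118], 60], [[0, 0, 0], [0, 0, 0.118], 60], [[0, 0, 0], [0, 0, 0.118], 60]], force=40)

```text
time: 2.17
position: [0.2475, 0.4911, 0.2423]
eef_rot: [-3.142, 0.0, 1.725]
force: [-0.4, -0.9, -0.4]
width: 0.704
finger_force: 0.0
```

>>> step_arm(plan=[[[0, 0, 0], [0, 0, 0.117], 60], [[0, 0, 0], [0, 0, 0.117], 60], [[-40, 4, 0], [0, 0, 0], 60], [[-40, 4, 0], [0, 0, 0], 60], [[-40, 4, 0], [0, 0, 0], 60], [[-40, 4, 0], [0, 0, 0], 60], [[-40, 4, 0], [0, 0, 0], 60], [[-40, 4, 0], [0, 0, 0], 60]])

```text
time: 2.83
position: [0.2532, 0.2484, 0.2422]
eef_rot: [3.141, -0.0, 1.497]
force: [1.2, -0.3, 1.6]
width: 0.703
finger_force: 0.0
```

>>> step_arm(plan=[[[-37, 18, 0], [0, 0, 0], 60], [[-37, 18, 0], [0, 0, 0], 60], [[-37, 18, 0], [0, 0, 0], 60], [[-37, 18, 0], [0, 0, 0], 60], [[-39, 9, 0], [0, 0, 0], 60], [[-39, 9, 0], [0, 0, 0], 60], [[-39, 9, 0], [0, 0, 0], 60], [[-39, 9, 0], [0, 0, 0], 60]])

```text
time: 3.5
position: [0.3387, -0.0632, 0.2427]
eef_rot: [3.14, 0.0, 1.497]
force: [1.4, 1.4, 0.9]
width: 0.702
finger_force: 0.0
```

>>> step_arm(plan=[[[-40, 0, 0], [0, 0, 0], 60], [[-40, 0, 0], [0, 0, 0], 60], [[-10, 10, 20], [0, 0, 0], 60], [[0, 0, 0], [0, 0, 0], 60]])

```text
time: 3.83
position: [0.3418, -0.1538, 0.2201]
eef_rot: [-3.139, -0.001, 1.492]
force: [0.5, 0.1, -0.6]
width: 0.701
finger_force: 0.0
```

>>> step_arm(plan=[[[3, 39, 10], [0, 0, 0], 60], [[4, 39, 20], [0, 0, 0], 60], [[4, 39, 35], [0, 0, 0], 60], [[0, 0, 35], [0, 0, 0], 60], [[0, 0, 0], [0, 0, 0], 60]])

```text
time: 4.25
position: [0.4479, -0.1476, 0.1254]
eef_rot: [-3.133, -0.003, 1.499]
force: [-1.1, 1.8, -1.4]
width: 0.704
finger_force: 0.0
```

```bash
python3 - <<'E'
from h import *
out=[]
s=observe();print(s["position"],s["eef_rot"])
for c,(x0,y0,x1,y1) in {"top":(230,225,330,300),"side":(235,220,335,295)}.items():
    im=read_camera(c)
    out.append(cv2.resize(im[y0:y1,x0:x1],None,fx=4,fy=4,interpolation=cv2.INTER_CUBIC))
    for P in((.460,-.151,.039),s["position"]): print(c,(np.array(proj(c,P))-[x0,y0])*4)
cv2.imwrite("pics/c2.png",np.hstack(out))
E
```

```text
[ 0.44785688 -0.14757484  0.12538981] [-3.13282145e+00 -2.99089328e-03  1.49867743e+00]
top [265.87680491 194.66423645]
top [262.60598141 188.59732631]
side [109.23189355 168.7718099 ]
side [88.67261315 76.54507972]
```

View pics/c2.png

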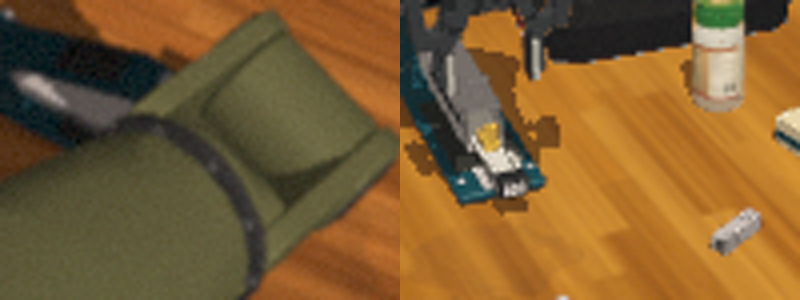

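The gripper is over the stapler. In the side panel the nose block shows at (514,183), below the fingers and clear of them. I'll check that the arm has settled before lowering.

>>> step_arm(plan=[[[-4, 0, 20], [0, 0, 0], 60], [[0, 0, 0], [0, 0, 0], 60], [[0, 0, 0], [0, 0, 0], 60]])

```text
time: 4.6
position: [0.4492, -0.1537, 0.1125]
eef_rot: [3.14, 0.0, 1.496]
force: [0.7, -0.9, 0.4]
width: 0.699
finger_force: 0.0
```

>>> step_arm(plan=[[[0, 5, 20], [0, 0, 0], 60], [[-1, 5, 20], [0, 0, 0], 60], [[0, 0, 20], [0, 0, 0], 60], [[0, 0, 15], [0, 0, 0], 60], [[0, 0, 10], [0, 0, 0], 60], [[0, 0, 0], [0, 0, 0], 60], [[0, 0, 0], [0, 0, 0], 60]])

```text
time: 5.18
position: [0.4596, -0.1555, 0.0269]
eef_rot: [3.141, 0.0, 1.497]
force: [-0.4, -0.4, 0.7]
width: 0.699
finger_force: 0.0
```

Now I'll close with a light grip and watch for side forces.

>>> step_arm(plan=[[[0, 0, 0], [0, 0, 0], 36], [[0, 0, 0], [0, 0, 0], 30], [[0, 0, 0], [0, 0, 0], 22], [[0, 0, 0], [0, 0, 0], 20], [[0, 0, 0], [0, 0, 0], 20], [[0, 0, 0], [0, 0, 0], 20]], force=25)

```text
time: 5.68
position: [0.4595, -0.1555, 0.0266]
eef_rot: [3.141, 0.0, 1.497]
force: [-2.3, 0.7, 8.6]
width: 0.296
finger_force: 26.1
```

>>> step_arm(plan=[[[-4, 0, 0], [0, 0, 0], 20], [[-7, 0, 0], [0, 0, 0], 20], [[-8, 0, 0], [0, 0, 0], 20], [[-8, 0, 0], [0, 0, 0], 20], [[-8, 0, 0], [0, 0, 0], 20], [[-5, 0, 0], [0, 0, 0], 20], [[-3, 0, 0], [0, 0, 0], 20]])

```text
time: 6.27
position: [0.4567, -0.199, 0.0266]
eef_rot: [3.139, 0.001, 1.497]
force: [1.5, 0.9, 5.6]
width: 0.3
finger_force: 25.8
```

>>> step_arm(plan=[[[-3, 0, 0], [0, 0, 0], 20], [[-3, 0, 0], [0, 0, 0], 20], [[-2, 0, 0], [0, 0, 0], 20], [[0, 0, 0], [0, 0, 0], 20]])

```text
time: 6.6
position: [0.4563, -0.2061, 0.0267]
eef_rot: [3.139, -0.0, 1.497]
force: [3.9, 5.9, 6.9]
width: 0.295
finger_force: 25.8
```

>>> step_arm(plan=[[[-2, 0, 0], [0, 0, 0], 20], [[-2, 0, 0], [0, 0, 0], 20], [[0, 0, 0], [0, 0, 0], 20]])

```text
time: 6.85
position: [0.4561, -0.2077, 0.0263]
eef_rot: [3.14, -0.004, 1.497]
force: [9.1, 27.2, 7.5]
width: 0.296
finger_force: 25.5
```

The stop is reached: 27 N along the rail. I'll relax the pull, release and lift.

>>> step_arm(plan=[[[3, 0, 0], [0, 0, 0], 20], [[0, 0, 0], [0, 0, 0], 20], [[0, 0, 0], [0, 0, 0], 20]])

```text
time: 7.1
position: [0.4561, -0.2074, 0.0264]
eef_rot: [3.139, 0.001, 1.497]
force: [5.0, 4.3, 3.3]
width: 0.297
finger_force: 25.1
```

>>> step_arm(plan=[[[0, 0, 0], [0, 0, 0], 50], [[0, 0, 0], [0, 0, 0], 50], [[0, 0, 0], [0, 0, 0], 50], [[0, 0, -20], [0, 0, 0], 50], [[0, 0, -40], [0, 0, 0], 50], [[0, 0, -40], [0, 0, 0], 50], [[0, 0, 0], [0, 0, 0], 50], [[0, 0, 0], [0, 0, 0], 50]])

```text
time: 7.77
position: [0.4558, -0.2077, 0.1275]
eef_rot: [3.138, 0.002, 1.497]
force: [-0.3, 0.3, -1.1]
width: 0.583
finger_force: 0.0
```

```bash
python3 - <<'E'
from h import *
out=[]
s=observe();print(s["position"],s["eef_rot"])
for c,(x0,y0,x1,y1) in {"top":(300,260,400,335),"side":(235,220,335,295)}.items():
    im=read_camera(c)
    out.append(cv2.resize(im[y0:y1,x0:x1],None,fx=4,fy=4,interpolation=cv2.INTER_CUBIC))
    for P in((.4565,-.205,.039),(.441,-.338,.015),(.441,-.288,.015),(.441,-.388,.015)): print(c,(np.array(proj(c,P))-[x0,y0])*4)
    for e in masks_of(c,"strip_center")[:2]:
        ys,xs=np.nonzero(e["mask"]); 
        P=np.array([atz(c,((x+.5)/560,(y+.5)/420),.013)[:2] for x,y in zip(xs,ys)])
        print(c,e["conf"],cv2.minAreaRect((P*1000).astype(np.float32)),P.mean(0))
    for e in pinpoint(c,"strip_center")[:1]: print(e["conf"],atz(c,e["centre"],.0075))
    for n,z in(("rail_nose",.0305),("follower_face",.0425)):
        for e in pinpoint(c,n)[:1]: print(n,e["conf"],atz(c,e["centre"],z))
cv2.imwrite("pics/c3.png",np.hstack(out))
E
```

```text
[ 0.45583103 -0.20768637  0.12746321] [3.13836700e+00 1.58188214e-03 1.49651291e+00]
top [47.26774409 87.38837697]
top [192.87661982 180.86392429]
top [133.64201198 153.80939776]
top [252.75126569 208.21077869]
top 0.52 ((442.6020202636719, -338.6006774902344), (13.991668701171875, 94.29015350341797), 2.774655342102051) [ 0.44273349 -0.33921833]
0.53 [ 0.45175204 -0.34070495  0.0075    ]
rail_nose 0.68 [ 0.73208102 -0.19903868  0.0305    ]
follower_face 0.38 [ 0.6714414  -0.07256757  0.0425    ]
side [130.41612961 204.11092665]
side [180.5913304 330.7044943]
side [153.97079594 292.83348981]
side [208.85808818 370.91745518]
side 0.66 ((440.967529296875, -349.319580078125), (23.433931350708008, 113.36219024658203), 0.7735949158668518) [ 0.44070849 -0.35193134]
side 0.53 ((603.2416381835938, -272.73614501953125), (60.543556213378906, 23.919300079345703), 33.66073226928711) [ 0.6020278  -0.27215684]
0.61 [ 0.43327516 -0.34628778  0.0075    ]
rail_nose 0.44 [ 0.46333929 -0.20144815  0.0305    ]
follower_face 0.6 [ 0.45999508 -0.10457215  0.0425    ]
```

View pics/c3.png

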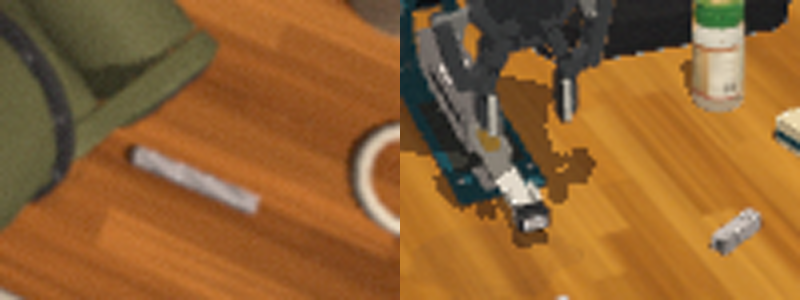

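Top panel: the strip runs from (133,155) to (258,204), with its axis about 92.5° from world x. Side panel: the rail is out, with its nose at (530,217). Now to pick up the strip.

>>> step_arm(plan=[[[-30, -1, 0], [0, 0, 0], 40], [[-36, -1, 0], [0, 0, 0], 40], [[-36, -1, 0], [0, 0, 0], 40], [[-30, -1, 0], [0, 0, 0], 40], [[0, 0, 20], [0, 0, -0.11], 40], [[0, 0, 30], [0, 0, 0], 40], [[0, 0, 30], [0, 0, 0], 40], [[0, 0, 0], [0, 0, 0], 40]])

```text
time: 8.93
position: [0.4393, -0.3368, 0.0404]
eef_rot: [-3.135, -0.006, 1.606]
force: [0.1, 0.6, -1.0]
width: 0.471
finger_force: 0.0
```

>>> step_arm(plan=[[[0, 0, 0], [0, 0, 0], 40], [[0, 0, 0], [0, 0, 0], 40]])

```text
time: 9.1
position: [0.4422, -0.3389, 0.0472]
eef_rot: [3.14, 0.001, 1.607]
force: [-0.1, -0.5, 0.8]
width: 0.465
finger_force: 0.0
```

>>> step_arm(plan=[[[0, 0, 15], [0, 0, 0], 40], [[0, 0, 12], [0, 0, 0], 40], [[0, 0, 7], [0, 0, 0], 40], [[0, 0, 0], [0, 0, 0], 40], [[0, 0, 0], [0, 0, 0], 25], [[0, 0, 0], [0, 0, 0], 15], [[0, 0, 0], [0, 0, 0], 5], [[0, 0, 0], [0, 0, 0], 5]], force=50)

```text
time: 9.77
position: [0.442, -0.3389, 0.0125]
eef_rot: [3.14, 0.001, 1.607]
force: [-0.5, -0.0, 6.4]
width: 0.137
finger_force: 51.1
```

>>> step_arm(plan=[[[0, 0, 0], [0, 0, 0], 5], [[0, 0, 0], [0, 0, 0], 5]])

```text
time: 9.93
position: [0.442, -0.3389, 0.0126]
eef_rot: [3.14, 0.001, 1.607]
force: [-0.1, 0.3, 6.9]
width: 0.135
finger_force: 51.1
```

>>> step_arm(plan=[[[0, 0, -10], [0, 0, 0.03], 5], [[0, 0, -30], [0, 0, 0.08], 5], [[0, 0, -30], [0, 0, 0], 5], [[0, 0, -20], [0, 0, 0], 5], [[0, 0, 0], [0, 0, 0], 5], [[0, 0, 0], [0, 0, 0], 5]])

```text
time: 10.43
position: [0.4418, -0.3388, 0.1026]
eef_rot: [3.14, 0.001, 1.497]
force: [-0.1, -0.0, -1.5]
width: 0.135
finger_force: 50.2
```

```bash
python3 - <<'E'
from h import *
s=observe();p=s["position"];print(p,s["eef_rot"],s["force"])
im=read_camera("side"); x0,y0=220,210
a=cv2.resize(im[y0:y0+110,x0:x0+120],None,fx=5,fy=5,interpolation=cv2.INTER_CUBIC)
y=s["eef_rot"][2]; ax=np.array([np.cos(y),np.sin(y),0])
for k in(-.05,0,.05):
  for z in(-.0125,.0025): print(k,z,(np.array(proj("side",p+ax*k+[0,0,z]))-[x0,y0])*5)
for e in masks_of("side","strip_center")[:2]: print(e["conf"],(np.array(e["rect"])*[560,420,560,420]-[x0,y0,x0,y0])*5)
for n,z in(("rail_nose",.0305),("follower_face",.0425)):
    for e in pinpoint("side",n)[:2]: print(n,e["conf"],atz("side",e["centre"],z),(np.array(e["centre"])*[560,420]-[x0,y0])*5)
cv2.imwrite("pics/c4.png",a)
E
```

```text
[ 0.44183304 -0.3387709   0.10259745] [3.13983450e+00 1.35928637e-03 1.49681330e+00] [-0.11054872 -0.01397615 -1.46518203]
-0.05 -0.0125 [329.53180005 406.03452716]
-0.05 0.0025 [329.0518972  383.43536427]
0 -0.0125 [299.58861686 356.24807785]
0 0.0025 [298.96989504 334.11080806]
0.05 -0.0125 [271.4804997  309.51278784]
0.05 0.0025 [270.74066007 287.82417861]
rail_nose 0.66 [ 0.71949126 -0.23518669  0.0305    ] [631.52 242.97]
rail_nose 0.62 [0.48948697 0.15036467 0.0305    ] [102.04  63.42]
```

View pics/c4.png

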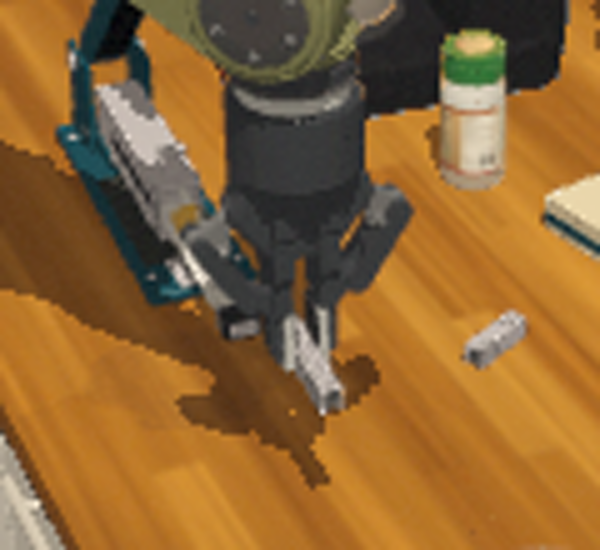

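Side crop: the strip is held level in the fingers, its near end at (333,408) — at most a few mm towards −y from where it should be for a centred grasp. I'll carry it low over the rail.

>>> step_arm(plan=[[[15, 2, 15], [0, 0, -0.013], 5], [[30, 2, 15], [0, 0, 0], 5], [[30, 1, 10], [0, 0, 0], 5], [[30, 1, 6], [0, 0, 0], 5], [[30, 1, 0], [0, 0, 0], 5], [[25, 0, 0], [0, 0, 0], 5], [[0, 0, 0], [0, 0, 0], 5], [[0, 0, 0], [0, 0, 0], 5]])

```text
time: 11.3
position: [0.4584, -0.1783, 0.055]
eef_rot: [-3.14, -0.0, 1.512]
force: [-0.2, 0.0, 0.2]
width: 0.135
finger_force: 50.2
```

>>> step_arm(plan=[[[8, 0, -1], [0, 0, 0], 5], [[8, 0, 0], [0, 0, 0], 5], [[8, 0, 0], [0, 0, 0], 5], [[0, 0, 0], [0, 0, 0], 5]])

```text
time: 11.63
position: [0.4599, -0.1543, 0.0565]
eef_rot: [-3.141, -0.0, 1.51]
force: [1.0, -0.0, 0.2]
width: 0.135
finger_force: 50.2
```

>>> step_arm(plan=[[[7, 0, 0], [0, 0, 0], 5], [[6, -0.3, 0], [0, 0, 0], 5], [[4, 0, 0], [0, 0, 0], 5], [[0, 0, 0], [0, 0, 0], 5], [[0, 0, 0], [0, 0, 0], 5]])

```text
time: 12.05
position: [0.4608, -0.1382, 0.0567]
eef_rot: [3.141, 0.0, 1.51]
force: [0.9, -1.7, -0.6]
width: 0.137
finger_force: 50.2
```

```bash
python3 - <<'E'
from h import *
s=observe();p=s["position"];print(p,s["eef_rot"],s["force"])
im=read_camera("side"); x0,y0=220,215
a=cv2.resize(im[y0:y0+75,x0:x0+100],None,fx=8,fy=8,interpolation=cv2.INTER_CUBIC)
cv2.imwrite("pics/c5.png",a)
for q in((.4563,-.205,.039),(.4567,-.196,.039),p+[-.0030,-.05,-.0125],p+[-.0030,-.05,.0025]): print((np.array(proj("side",q))-[x0,y0])*8)
E
```

```text
[ 0.46079798 -0.13824976  0.05666005] [3.14136460e+00 1.62697910e-04 1.51018843e+00] [ 0.85954584 -1.74233307 -0.61957412]
[380.35435762 448.34493126]
[372.67793772 436.37392525]
[367.43453756 414.64355192]
[366.02760312 382.28331603]
```

View pics/c5.png

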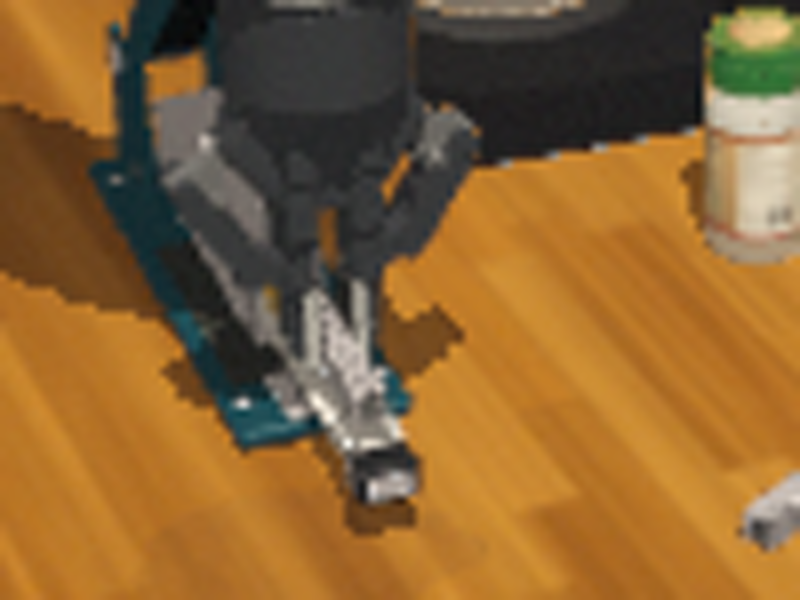

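The strip sits in line above the rail, its front end at (372,400) behind the nose block's inner edge at (375,445). The follower is pushing back with about 1.7 N. Lowering now.

>>> step_arm(plan=[[[0, 0, 4], [0, 0, 0], 5], [[0, 0, 3], [0, 0, 0], 5], [[0, 0, 3], [0, 0, 0], 5], [[0, 0, 0], [0, 0, 0], 5]])

```text
time: 12.43
position: [0.4603, -0.1383, 0.0458]
eef_rot: [-3.141, -0.0, 1.51]
force: [0.3, -2.0, -1.5]
width: 0.135
finger_force: 50.2
```

>>> step_arm(plan=[[[0, 0, 2], [0, 0, 0], 5], [[0, 0, 1], [0, 0, 0], 5], [[0, 0, 0], [0, 0, 0], 5]])

```text
time: 12.68
position: [0.4606, -0.1383, 0.0434]
eef_rot: [-3.141, -0.0, 1.51]
force: [0.8, -2.1, -0.2]
width: 0.134
finger_force: 50.3
```

>>> step_arm(plan=[[[0, 0, 1], [0, 0, 0], 5], [[0, 0, 1], [0, 0, 0], 5], [[0, 0, 0], [0, 0, 0], 5]])

```text
time: 12.93
position: [0.4608, -0.1383, 0.0424]
eef_rot: [3.141, 0.0, 1.51]
force: [-5.0, 1.3, 12.2]
width: 0.132
finger_force: 52.1
```

Floor contact at the expected height (strip on the channel floor). I'll ease it forward and let go.

>>> step_arm(plan=[[[0, 0, -1], [0, 0, 0], 5], [[-2, 0, 0], [0, 0, 0], 5], [[-2, 0, 0], [0, 0, 0], 5], [[-2, 0, 0], [0, 0, 0], 5], [[0, 0, 0], [0, 0, 0], 5]])

```text
time: 13.35
position: [0.4604, -0.1444, 0.0426]
eef_rot: [3.142, -0.001, 1.509]
force: [0.4, -0.7, 0.8]
width: 0.134
finger_force: 50.5
```

>>> step_arm(plan=[[[-1, 0, 0], [0, 0, 0], 5], [[-1, 0, 0], [0, 0, 0], 5], [[0, 0, 0], [0, 0, 0], 5]])

```text
time: 13.6
position: [0.4603, -0.1447, 0.0425]
eef_rot: [-3.141, -0.003, 1.51]
force: [3.3, 18.5, 4.5]
width: 0.131
finger_force: 50.9
```

Front end is against the nose block. Easing off, opening and lifting.

>>> step_arm(plan=[[[1, 0, 0], [0, 0, 0], 5], [[0, 0, 0], [0, 0, 0], 20], [[0, 0, 0], [0, 0, 0], 34], [[0, 0, 0], [0, 0, 0], 34], [[0, 0, -8], [0, 0, 0], 34], [[0, 0, -25], [0, 0, 0], 34], [[0, 0, -35], [0, 0, 0], 34], [[0, 0, -25], [0, 0, 0], 34]])

```text
time: 14.27
position: [0.4604, -0.1455, 0.1383]
eef_rot: [3.141, 0.0, 1.51]
force: [0.7, -0.9, 0.7]
width: 0.4
finger_force: 0.0
```

```bash
python3 - <<'E'
from h import *
s=observe();p=s["position"];print(p,s["eef_rot"],s["force"])
im=read_camera("side"); x0,y0=220,215
a=cv2.resize(im[y0:y0+75,x0:x0+100],None,fx=8,fy=8,interpolation=cv2.INTER_CUBIC)
cv2.imwrite("pics/c6.png",a)
E
```

```text
[ 0.46038144 -0.14553776  0.13827656] [3.14054777e+00 4.33464435e-04 1.50956646e+00] [ 0.70179915 -0.88357052  0.70861103]
```

View pics/c6.png

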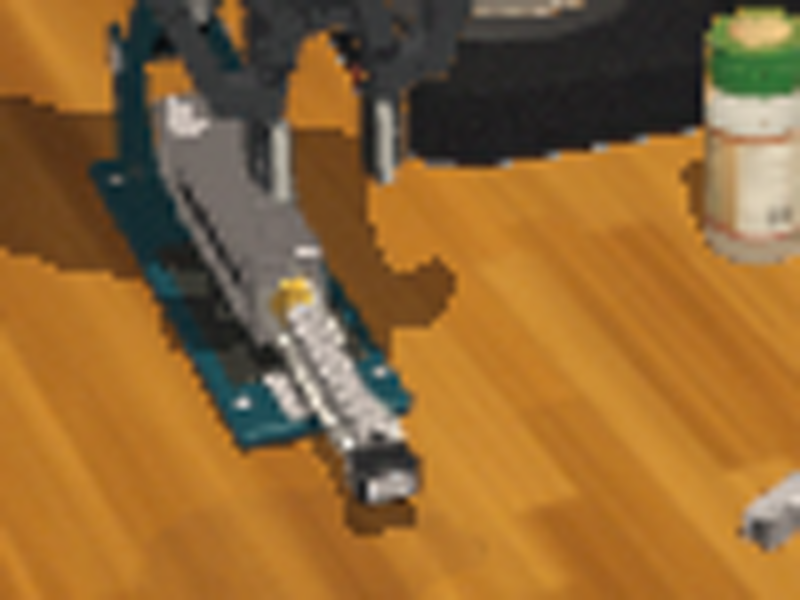

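Crop: the strip lies in the channel from the brass follower at (293,293) to the nose block at (382,465), and the fingers are clear. Next I'll close the fingers, move in front of the nose and tilt the tool so the wrist stays clear of the raised head.

>>> step_arm(plan=[[[-20, 0, 0], [0, 0, 0], 0], [[-32, 0, 0], [0, 0, 0], 0], [[-32, 0, 0], [0, 0, 0], 0], [[-26, 0, 0], [0, 0, 0], 0], [[0, 0, 0], [0, 0.1, 0], 0], [[0, 0, 0], [0, 0.1, 0], 0], [[0, 0, 0], [0, 0.1, 0], 0], [[0, 0, 0], [0, 0.1, 0], 0]])

```text
time: 14.98
position: [0.4537, -0.2556, 0.1365]
eef_rot: [3.139, -0.404, 1.511]
force: [-1.0, -0.2, 1.1]
width: 0.003
finger_force: 0.0
```

>>> step_arm(plan=[[[-12, 0, 28], [0, 0, 0], 0], [[-12, 0, 28], [0, 0, 0], 0], [[-8, 0, 19], [0, 0, 0], 0], [[0, 0, 0], [0, 0, 0], 0], [[0, 0, 0], [0, 0, 0], 0]])

```text
time: 15.4
position: [0.4533, -0.2553, 0.0542]
eef_rot: [-3.14, -0.401, 1.509]
force: [-0.2, -0.5, 0.7]
width: 0.004
finger_force: 0.0
```

>>> step_arm(plan=[[[-8, 0, 18.5], [0, 0, 0], 0], [[0, 0, 0], [0, 0, 0], 0], [[9.2, 0, 3.9], [0, 0, 0], 0], [[9.2, 0, 3.9], [0, 0, 0], 0], [[7.4, 0, 3.1], [0, 0, 0], 0], [[0, 0, 0], [0, 0, 0], 0]])

```text
time: 15.9
position: [0.4556, -0.226, 0.035]
eef_rot: [3.141, -0.4, 1.512]
force: [0.3, -0.5, 0.6]
width: -0.001
finger_force: 0.2
```

>>> step_arm(plan=[[[9.2, 0, 3.9], [0, 0, 0], 0], [[9.2, 0, 3.9], [0, 0, 0], 0], [[9.2, 0, 3.9], [0, 0, 0], 0], [[9.2, 0, 3.9], [0, 0, 0], 0], [[9.2, 0, 3.9], [0, 0, 0], 0], [[9.2, 0, 3.9], [0, 0, 0], 0], [[0, 0, 0], [0, 0, 0], 0]])

```text
time: 16.48
position: [0.4589, -0.1659, 0.0339]
eef_rot: [-3.141, -0.4, 1.511]
force: [1.0, -2.0, -0.1]
width: -0.0
finger_force: 0.9
```

>>> step_arm(plan=[[[5.5, 0, 2.3], [0, 0, 0], 0], [[5.5, 0, 2.3], [0, 0, 0], 0], [[5.5, 0, 2.3], [0, 0, 0], 0], [[4.6, 0, 1.9], [0, 0, 0], 0], [[0, 0, 0], [0, 0, 0], 0]])

```text
time: 16.9
position: [0.4602, -0.1444, 0.0339]
eef_rot: [-3.141, -0.4, 1.51]
force: [0.9, -2.3, 0.8]
width: 0.003
finger_force: 1.5
```

>>> step_arm(plan=[[[2.8, 0, 1.2], [0, 0, 0], 0], [[1.8, 0, 0.8], [0, 0, 0], 0], [[0, 0, 0], [0, 0, 0], 0]])

```text
time: 17.15
position: [0.4605, -0.1396, 0.0339]
eef_rot: [-3.141, -0.4, 1.51]
force: [0.6, -2.5, 1.9]
width: -0.001
finger_force: 1.4
```

>>> step_arm(plan=[[[2.8, 0, 1.2], [0, 0, 0], 0], [[1.8, 0, 0.8], [0, 0, 0], 0], [[0, 0, 0], [0, 0, 0], 0]])

```text
time: 17.4
position: [0.4609, -0.1345, 0.0338]
eef_rot: [-3.141, -0.4, 1.51]
force: [0.9, -2.8, 1.7]
width: 0.002
finger_force: 1.2
```

```bash
python3 - <<'E'
from h import *
s=observe();p=s["position"];print(p,s["eef_rot"],s["force"])
im=read_camera("side"); x0,y0=220,205
a=cv2.resize(im[y0:y0+75,x0:x0+100],None,fx=8,fy=8,interpolation=cv2.INTER_CUBIC)
cv2.imwrite("pics/c7.png",a)
r=R.from_euler("xyz",s["eef_rot"]).as_matrix()
for q in(p+r@[.011,0,.011],p+r@[-.011,0,.011]): print(q,(np.array(proj("side",q))-[x0,y0])*8)
E
```

```text
[ 0.4608607  -0.13452177  0.03381926] [-3.14141168 -0.40026169  1.50990493] [ 0.87850295 -2.76294947  1.72234946]
[ 0.46173603 -0.12013157  0.02797497] [315.91662267 442.09444289]
[ 0.46050306 -0.14035512  0.01940246] [331.96314931 485.18135323]
```

View pics/c7.png

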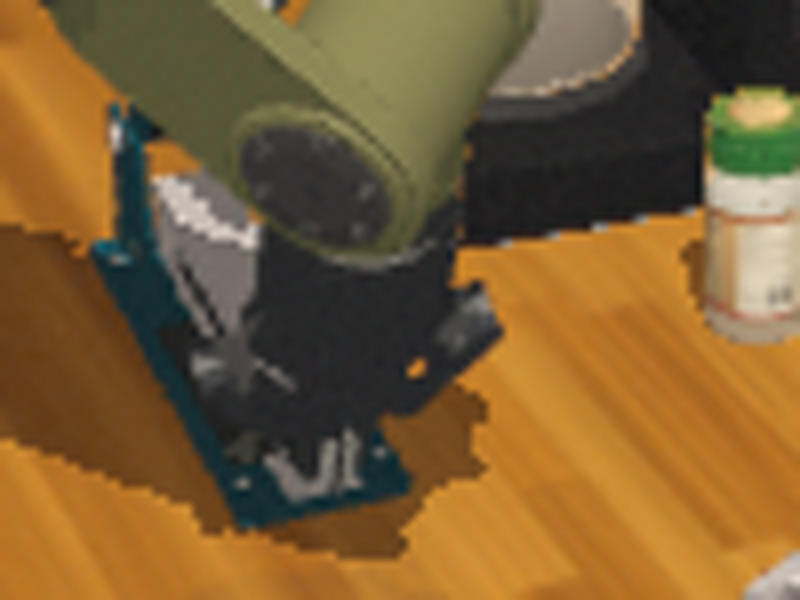

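Crop: the closed fingers are at (330,470) over the base's front edge and nothing is colliding. The force is still only about 3 N, so the catch isn't engaged yet. I'll carry on in small steps.

>>> step_arm(plan=[[[1.8, 0, 0.8], [0, 0, 0], 0], [[1.8, 0, 0.8], [0, 0, 0], 0], [[0, 0, 0], [0, 0, 0], 0]])

```text
time: 17.7
position: [0.4612, -0.1334, 0.034]
eef_rot: [3.14, -0.395, 1.51]
force: [-8.0, -25.8, 3.3]
width: -0.0
finger_force: 12.9
```

>>> step_arm(plan=[[[-1.8, 0, -0.8], [0, 0, 0], 0], [[-1.8, 0, -0.8], [0, 0, 0], 0], [[-1.8, 0, -0.8], [0, 0, 0], 0], [[0, 0, 0], [0, 0, 0], 0]])

```text
time: 18.03
position: [0.4606, -0.1367, 0.0337]
eef_rot: [-3.141, -0.401, 1.51]
force: [-0.3, -0.1, 0.1]
width: 0.003
finger_force: 0.0
```

Contact is gone 3 mm back, so the catch is holding. I'll retreat, rise and go upright.

>>> step_arm(plan=[[[-18.4, 0, -7.8], [0, 0, 0], 0], [[-28, 0, -12], [0, 0, 0], 0], [[-28, 0, -12], [0, 0, 0], 0], [[14, 0, -33], [0, 0, 0], 0], [[14, 0, -33], [0, 0, 0], 0], [[14, 0, -33], [0, 0, 0], 0], [[14, 0, -33], [0, 0, 0], 0], [[14, 0, -33], [0, 0, 0], 0]])

```text
time: 18.7
position: [0.4555, -0.2168, 0.215]
eef_rot: [-3.141, -0.401, 1.51]
force: [1.7, 0.5, -0.4]
width: -0.0
finger_force: 0.0
```

>>> step_arm(plan=[[[14, 0, -33], [0, 0, 0], 0], [[0, 0, 0], [0, -0.1, 0], 0], [[0, 0, 0], [0, -0.1, 0], 0], [[0, 0, 0], [0, -0.1, 0], 0], [[0, 0, 0], [0, -0.1, 0], 0], [[0, 0, 0], [0, 0, 0], 0], [[0, 0, 0], [0, 0, 0], 0]])

```text
time: 19.28
position: [0.456, -0.2162, 0.2493]
eef_rot: [-3.141, -0.002, 1.512]
force: [0.2, -0.0, -0.7]
width: 0.003
finger_force: 0.0
```

```bash
python3 - <<'E'
from h import *
s=observe();p=s["position"];print(p,s["eef_rot"],s["force"],s["qpos"])
im=read_camera("side"); im2=read_camera("top"); x0,y0=220,185
a=cv2.resize(im[y0:y0+75,x0:x0+60],None,fx=7,fy=7,interpolation=cv2.INTER_CUBIC)
b=cv2.resize(im2[210:285,205:255],None,fx=7,fy=7,interpolation=cv2.INTER_CUBIC)
b=b[:, :380]; cv2.imwrite("pics/c8.png",np.hstack([a,b]))
O=(.4645,-.0825);yaw=np.radians(-93.5)
for q in((-.175+.1502*0+.0902,0,.1935),(.041,0,.039),(.05,-.038,.012)):
  w=S2W(q,O,yaw);print(w,"side",(np.array(proj("side",w))-[x0,y0])*7,"top",(np.array(proj("top",w))-[205,210])*7)
d={}
for n in("head_pad","rail_nose","head_hinge"):
  for c in("top","side"):
    for e in pinpoint(c,n)[:1]: print(n,c,e["conf"],atz(c,e["centre"],{"head_pad":.1935,"rail_nose":.0305,"head_hinge":.072}[n])); 
E
```

```text
[ 0.45595547 -0.21622314  0.24931717] [-3.14133407e+00 -2.33387315e-03  1.51174006e+00] [ 0.18773671 -0.00922855 -0.67260828] [-0.51632405  0.19342899  1.63690196  0.00204785  1.31252464 -0.45779238]
[0.46967692 0.00214183 0.1935    ] side [184.46323058 101.91723653] top [327.65915025 204.52316679]
[ 0.46199701 -0.12342353  0.039     ] side [278.48969547 510.07403171] top [586.15384111 416.28913761]
[ 0.42351845 -0.1300869   0.012     ] side [208.54421049 585.71894861] top [562.95312185 508.77979651]
head_pad top 0.72 [0.465472 0.007099 0.1935  ]
head_pad side 0.5 [ 0.47130108 -0.00861877  0.1935    ]
rail_nose side 0.58 [ 0.46197484 -0.11740072  0.0305    ]
head_hinge top 0.82 [0.47439112 0.09209372 0.072     ]
head_hinge side 0.74 [0.47113693 0.09072362 0.072     ]
```

View pics/c8.png

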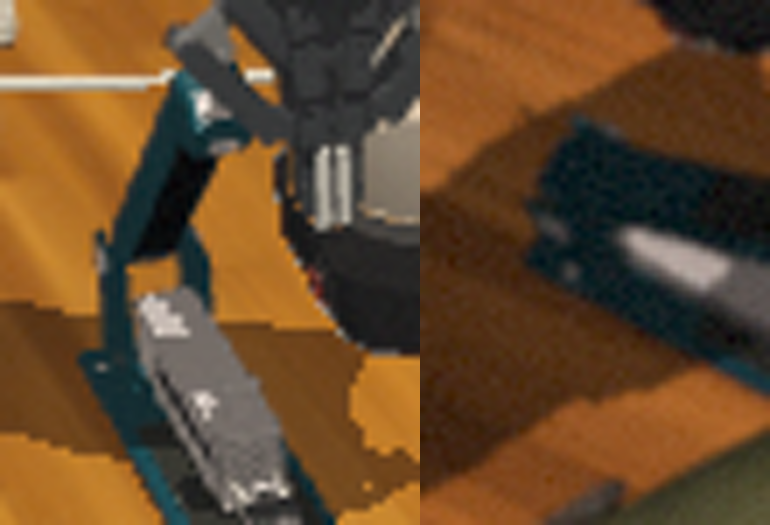

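Crop: the head is raised, its tip at (215,130), and the rail's nose no longer sticks out. The networks put the nose at y ≈ −0.117, which is home. I'll go over the head, tilt, and press the pad.

>>> step_arm(plan=[[[0, 0, -40], [0, 0, 0], 0], [[0, 0, -40], [0, 0, 0], 0], [[34, 0, 0], [0, 0, 0], 0], [[36, 0, 0], [0, 0, 0], 0], [[36, 0, 0], [0, 0, 0], 0], [[36, 0, 0], [0, 0, 0], 0], [[36, 0, 0], [0, 0, 0], 0], [[36, 0, 0], [0, 0, 0], 0]])

```text
time: 20.35
position: [0.4686, -0.0022, 0.3294]
eef_rot: [3.141, -0.0, 1.509]
force: [0.4, 1.1, 0.2]
width: -0.003
finger_force: 0.0
```

>>> step_arm(plan=[[[26, 0, 0], [0, 0, 0], 0], [[0, 0, 0], [0, -0.1, 0], 0], [[0, 0, 0], [0, -0.1, 0], 0], [[0, 0, 0], [0, -0.1, 0], 0], [[0, 0, 0], [0, -0.05, 0], 0], [[0, 0, 0], [0, 0, 0], 0], [[0, 0, 0], [0, 0, 0], 0]])

```text
time: 20.93
position: [0.4705, 0.0226, 0.329]
eef_rot: [-3.141, 0.348, 1.511]
force: [-0.6, -0.6, -0.6]
width: -0.002
finger_force: 0.0
```

>>> step_arm(plan=[[[11, 0, 30], [0, 0, 0], 0], [[11, 0, 30], [0, 0, 0], 0], [[10, 0, 27], [0, 0, 0], 0], [[6, 0, 17], [0, 0, 0], 0], [[0, 0, 0], [0, 0, 0], 0], [[0, 0, 0], [0, 0, 0], 0]])

```text
time: 21.43
position: [0.4706, 0.0217, 0.2189]
eef_rot: [-3.141, 0.349, 1.509]
force: [0.4, 0.9, 0.3]
width: 0.002
finger_force: 0.0
```

```bash
python3 - <<'E'
import numpy as np
from h import observe
p=observe()["position"]; print(p,observe()["force"])
# TCP targets for corner path r=155
y0,z0=p[1],p[2]
for f in (.8,.7,.6,.5,.4,.3,.2,.1,.05,0,-.01):
    u,z=.155*np.cos(f)-.02*np.sin(f),.155*np.sin(f)+.02*np.cos(f)
    y=.092-.998*u+.0141; zz=.072+z+.0065
    dy,dz=y-y0,zz-z0; y0,z0=y,zz
    c,s=.939,.343
    print(f,round(y,4),round(zz,4),"tool x,z mm",np.round([1e3*(c*dy-s*dz),1e3*(-s*dy-c*dz)],1))
E
```

```text
[0.47055043 0.02168075 0.21891573] [0.43043182 0.9024369  0.31974099]
0.8 0.0126 0.2036 tool x,z mm [-3.2 17.5]
0.7 0.0006 0.1937 tool x,z mm [-7.8 13.5]
0.6 -0.0103 0.1825 tool x,z mm [-6.5 14.2]
0.5 -0.0201 0.1704 tool x,z mm [-5.  14.8]
0.4 -0.0286 0.1573 tool x,z mm [-3.5 15.2]
0.3 -0.0358 0.1434 tool x,z mm [-2.  15.5]
0.2 -0.0415 0.1289 tool x,z mm [-0.4 15.6]
0.1 -0.0458 0.1139 tool x,z mm [ 1.1 15.6]
0.05 -0.0474 0.1062 tool x,z mm [1.1 7.7]
0 -0.0486 0.0985 tool x,z mm [1.5 7.7]
-0.01 -0.0488 0.0969 tool x,z mm [0.4 1.5]
```

>>> step_arm(plan=[[[-1.6, 0, 8.8], [0, 0, 0], 0], [[-1.6, 0, 8.8], [0, 0, 0], 0], [[-4, 0, 7], [0, 0, 0], 0], [[-4, 0, 7], [0, 0, 0], 0], [[-6.5, 0, 14], [0, 0, 0], 0], [[0, 0, 0], [0, 0, 0], 0]])

```text
time: 21.93
position: [0.4678, -0.0114, 0.1804]
eef_rot: [-3.139, 0.35, 1.509]
force: [1.4, 0.9, 0.6]
width: 0.002
finger_force: 0.8
```

>>> step_arm(plan=[[[-5, 0, 15], [0, 0, 0], 0], [[-3.5, 0, 15], [0, 0, 0], 0], [[-2, 0, 13], [0, 0, 0], 0], [[0, 0, 0], [0, 0, 0], 0]])

```text
time: 22.27
position: [0.4664, -0.0353, 0.1438]
eef_rot: [-3.139, 0.35, 1.51]
force: [1.0, 0.2, 1.6]
width: 0.002
finger_force: 1.2
```

>>> step_arm(plan=[[[-0.5, 0, 12], [0, 0, 0], 0], [[1, 0, 10], [0, 0, 0], 0], [[1, 0, 5], [0, 0, 0], 0], [[0, 0, 0], [0, 0, 0], 0]])

```text
time: 22.6
position: [0.4664, -0.0424, 0.1187]
eef_rot: [-3.141, 0.35, 1.51]
force: [0.9, -1.1, 3.8]
width: -0.001
finger_force: 1.5
```

>>> step_arm(plan=[[[1, 0, 4], [0, 0, 0], 0], [[1, 0, 4], [0, 0, 0], 0], [[0, 0, 0], [0, 0, 0], 0]])

```text
time: 22.85
position: [0.4665, -0.0432, 0.111]
eef_rot: [3.142, 0.35, 1.51]
force: [-0.0, 0.6, -0.6]
width: -0.002
finger_force: 0.0
```

>>> step_arm(plan=[[[1, 0, 2], [0, 0, 0], 0], [[1, 0, 2], [0, 0, 0], 0], [[0, 0, 0], [0, 0, 0], 0]])

```text
time: 23.1
position: [0.4665, -0.0426, 0.1063]
eef_rot: [-3.142, 0.35, 1.51]
force: [0.4, -0.8, -0.6]
width: 0.001
finger_force: 0.3
```

>>> step_arm(plan=[[[0.5, 0, 1.5], [0, 0, 0], 0], [[0.5, 0, 1], [0, 0, 0], 0], [[0, 0, 0], [0, 0, 0], 0]])

```text
time: 23.35
position: [0.4666, -0.0427, 0.1037]
eef_rot: [3.142, 0.35, 1.51]
force: [-0.3, -1.9, 3.3]
width: -0.003
finger_force: 1.7
```

>>> step_arm(plan=[[[0.5, 0, 1.5], [0, 0, 0], 0], [[0.5, 0, 1], [0, 0, 0], 0], [[0, 0, 0], [0, 0, 0], 0]])

```text
time: 23.6
position: [0.4668, -0.0428, 0.1017]
eef_rot: [3.141, 0.351, 1.509]
force: [-4.3, -2.6, 13.0]
width: -0.002
finger_force: 6.9
```

Firm stop at 13 N, so the head is down. I'll lift off, clear the view and check.

>>> step_arm(plan=[[[0, 0, -10], [0, 0, 0], 0], [[-12, 0, -33], [0, 0, 0], 0], [[-12, 0, -33], [0, 0, 0], 0], [[-12, 0, -33], [0, 0, 0], 0], [[-12, 0, -33], [0, 0, 0], 0], [[0, 0, 0], [0, 0.12, 0], 0], [[0, 0, 0], [0, 0.12, 0], 0], [[0, 0, 0], [0, 0.11, 0], 0]])

```text
time: 24.27
position: [0.4672, -0.0382, 0.2522]
eef_rot: [3.138, -0.006, 1.511]
force: [-0.5, 0.5, -0.8]
width: 0.002
finger_force: 0.0
```

>>> step_arm(plan=[[[0, -36, 0], [0, 0, 0], 0], [[0, -36, 0], [0, 0, 0], 0], [[0, -36, 0], [0, 0, 0], 0], [[0, 0, 0], [0, 0, 0], 0], [[0, 0, 0], [0, 0, 0], 0]])

```text
time: 24.68
position: [0.3583, -0.0321, 0.2515]
eef_rot: [3.14, -0.0, 1.51]
force: [0.5, -0.5, -0.3]
width: -0.003
finger_force: 0.0
```

```bash
python3 - <<'E'
from h import *
s=observe();print(s["time"],s["position"],s["force"])
im=read_camera("side"); im2=read_camera("top"); x0,y0=220,190
a=cv2.resize(im[y0:y0+85,x0:x0+80],None,fx=5,fy=5,interpolation=cv2.INTER_CUBIC)
b=cv2.resize(im2[210:295,210:290],None,fx=5,fy=5,interpolation=cv2.INTER_CUBIC)
cv2.imwrite("pics/c9.png",np.hstack([a,b]))
for n,z in(("head_pad",.092),("rail_nose",.0305),("half_strip_center",.0075),("spice_jar",0),("glass",0),("staple_box",0)):
  for c in("top","side"):
    for e in pinpoint(c,n)[:1]: print(n,c,round(e["conf"],2),atz(c,e["centre"],z)) 
E
```

```text
24.6833 [ 0.35827198 -0.03213502  0.25152334] [ 0.51747452 -0.54747454 -0.31941633]
head_pad top 0.63 [ 0.45230629 -0.06417044  0.092     ]
head_pad side 0.86 [ 0.4773898  -0.05938955  0.092     ]
rail_nose top 0.19 [0.45280639 0.41156642 0.0305    ]
rail_nose side 0.48 [ 0.47860266 -0.12413287  0.0305    ]
half_strip_center top 0.59 [ 0.61448452 -0.25737882  0.0075    ]
half_strip_center side 0.63 [ 0.61624568 -0.25411311  0.0075    ]
spice_jar top 0.72 [ 0.70244209 -0.06943196  0.        ]
spice_jar side 0.95 [ 0.69041299 -0.056965    0.        ]
glass top 0.73 [ 0.6653725 -0.4408352  0.       ]
glass side 0.86 [ 0.65498094 -0.45830089  0.        ]
staple_box side 0.7 [ 0.74623186 -0.19118976  0.        ]
```

View pics/c9.png

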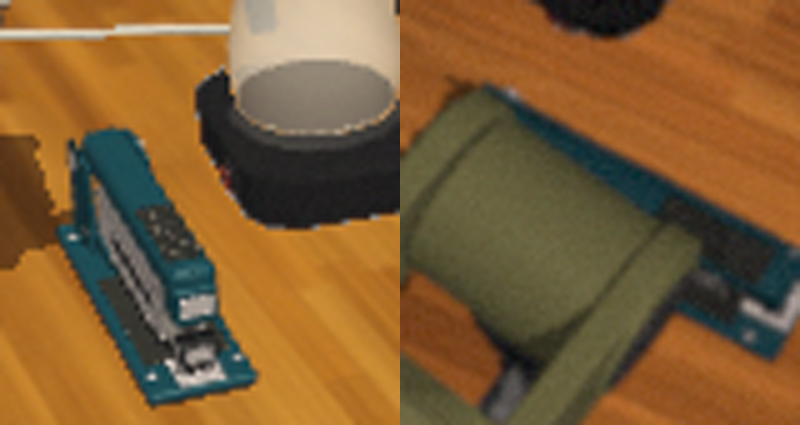

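The head lies closed (front end at (195,295) in the side crop) and stays down. The rail nose is home at (200,350), and the gripper is clear. Handing in.

```bash
python3 -c "
from rig import *
print(sign_off())"
```

```text
the job is handed in; nothing more can be done
None
```

I reloaded the stapler and handed the job in at about 25 s: the full strip is seated, the rail is home on its catch, the head is closed and stays down, and the other items were left where they were.

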